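# Set a dolly caster's direction lock straight

## Robot

A 6-joint arm with a two-finger parallel gripper is mounted at the origin on the work surface. World frame = base frame: x ahead of the robot, y to its left, z up, the work surface at z = 0. Lengths are in m, angles in rad, forces in N, time in s.
With the tool pointing down it reaches from about 0.3 to 0.75 m from the base axis. Payload 8.5 kg.
Tool frame: the origin (TCP) lies at the very end of the fingers, on their centre line; the grasp point (between the pads) lies 19 mm behind it; z points along the fingers, y is the line along which they close (so a half turn about z gives the same grasp; the last joint's range is limited). The gripper opens to 88 mm and grips with 3 to 60 N. Pads are 18 mm wide; open, the fingers measure 123 mm over their backs; the gripper's body (75 mm by 187 mm) begins 45 mm behind the grasp point.
Start: joints at [-1.389, 0.381, 1.297, -0, 1.464, -0.215], TCP at [0.213, -0.507, 0.207] pointing down, gripper open.
Joint ranges: [-3.11, 3.11], [-0.89, 2.33], [0.22, 2.48], [-1.42, 4.56], [0.17, 2.85], [-2.88, 2.88]. Speed limits (rad/s): [2.39, 2.39, 3.14, 3.14, 3.14, 3.14].

## Interface

Orientations are given as a unit quaternion [w, x, y, z].
In Python, from bench import arm gives the robot as it stands. Calls block until the motion is done:
- arm.move_to(position, orientation): joint-space move of the TCP to a pose.
- arm.move_linear(position, rotation=None, velocity=0.15, f_stop=None): straight line of the TCP; rotation=None keeps the orientation; velocity is the mean speed in m/s. With f_stop (N) it stops when the force on the tool has changed by that much, and returns True; else False.
- arm.move_j(angles): joint-space move.
- arm.grip(opening, newtons=None): finger opening in m; newtons is the grip in N (None keeps the last); returns when the fingers have stopped.
- arm.hold(seconds).
- arm.inverse_kinematics(position, orientation): joint angles nearest the present ones, or None.
- arm.capture(name): name is "scene" or "top" or "wrist"; returns a dict with "pixels" (420x560x3 uint8, blue, green, red), "camera_matrix" (3x3 intrinsics, pixels), "pose" (4x4, takes a point from camera to world coordinates). Camera axes: x right, y up, looking along -z (the intrinsics and any distortion apply to the point x, -y, -z); pixel columns grow to the right and rows downward; lengths in m; the calibration is good to about 2 mm. A picture is of the moment at which its call begins. There is no depth.
A pose or a line that the arm cannot do raises arm.PlanningError and nothing moves.
- arm.sign_off(): hands the job in; it is judged then, once.
Readings, each from a call of its own:
- arm.get_t(): time.
- arm.get_joint_positions(): joint angles.
- arm.get_dq(): joint speeds.
- arm.get_joint_efforts(): joint torques, N m.
- arm.get_ee_pos(): TCP position.
- arm.get_ee_rot(): TCP orientation.
- arm.get_ft_force(): force on the tool from outside, world axes, zero at the start.
- arm.get_torque(): the same for the moment, N m.
- arm.get_finger_gap(): finger opening in m.
- arm.get_grasp_force(): force on a finger pad.
Only numpy, scipy, OpenCV 4.12 (cv2) and the standard library are available. Lean on these libraries where they do the work, as an engineer would, in place of code of your own. Each camera call takes 0.05 s, during which the arm holds its last target. There are 200 camera calls.

## Task

The crate dolly lies upside down on the bench. Of the two casters with a lock knob at its near end, one is locked with its wheel across the dolly: pull up that caster's sprung knob, swing its fork round until the wheel runs lengthwise with the dolly, like the other one, and let the lock pin drop fully home there. Leave the other lock caster and the things lying around as they are.

Things in the scene. Friction and masses are not known exactly. Their poses are not given: they have to be found in the camera images.
- dolly: stainless crate dolly, 600 x 400 mm, upside down, fixed on a 680 x 480 mm mat. Origin on the bench, midway between its two near casters; x along its length away from the robot, y left; the face on which the casters stand is 44 mm up. Casters at x = 0 and 444, y = +-125 mm, 156 mm tall over that face, wheels uppermost: the near two have a direction lock, the far two are plain swivels at any angle
- cross_plate: square fixed mounting plate (128 mm, 8 mm thick) of the wrongly set lock caster, the left or the right one of the dolly's near end. Origin on the vertical swivel axis, on the face 44 mm over the bench; axes parallel to the dolly's. Four 11 mm lock holes, 45 mm from the axis, at -x, +x, -y, +y
- cross_swivel (a joint): turn of that caster's fork about the swivel axis, rad, counter-clockwise from above, endless when unlocked, friction 0.06 N m. Starts locked near +pi/2: knob on the plate's -y side, wheel across the dolly. 0 (knob on the -x side, towards the robot) and pi (knob on the +x side) are both lengthwise and both right, 90 degrees away. A dropped pin leaves about 0.03 rad of play either way
- cross_pin (a joint): lift of its lock knob and pin, m: 0 fully home in a hole, about 0.007 with the pin's round tip on the plate between holes, 0.012 at the stop. A spring pushes it down with 8 N at 0 and 11 N at 0.010. The knob is carried round by the fork
- cross_knob (a point): centre of its lock knob: upright black knob, 25 mm in diameter, 18 mm tall, centre 55 mm over the caster face when home, 45 mm from the swivel axis. Its x axis points to the swivel axis and the wheel. Below it a 17 mm barrel and a 26 mm wide bracket, top 29 mm over the face. Grip it across (along its y axis), the hand leaning 20 to 45 degrees away from the wheel
- cross_axle (a point): wheel centre of the wrongly set caster, 35 mm from the swivel axis on the side away from the knob, 94 mm over the caster face; y is the axle, x the rolling direction. The wheel, 125 mm by 36 mm wide, reaches 27 mm past the swivel axis towards the knob, so a hand pointing straight down at the knob meets the wheel
- mate_plate: the same plate of the other lock caster, which is correctly locked lengthwise (leave it)
- mate_swivel (a joint): turn of the correct lock caster's fork, rad, 0 lengthwise
- mate_pin (a joint): lift of the correct lock caster's pin, m, 0 home
- spanner: 190 mm steel spanner lying flat on the bench to the right of the dolly (bystander); origin on its underside
- spray: white spray can, 58 mm wide, 190 mm tall, standing to the left of the dolly (bystander); origin at its foot
- bolttray: white tray of bolts and nuts, 150 x 150 x 45 mm, standing on the middle of the upturned dolly, its foot 42 mm over the bench, behind the lock casters (bystander); origin at its foot

How it is judged:
On the way, in this order (a step that is already met when the one before it is completed fails the run):
1. the lock pin of the crosswise caster is pulled up out of its hole (value of joint cross_pin above 0.006 m), for 0.1 s.
2. its fork is swung round to within 7 degrees of lengthwise (angle between the x axis of cross_axle and the x axis of dolly, either way round below 0.12 rad), for 0.1 s.
At the end, for the whole second after the job is handed in: the wheel that stood across the dolly is within 0.06 rad of lengthwise (either way round) with its pin home (lift under 2 mm), let go, and the other lock caster is still locked straight (pin lift under 2 mm, within 0.06 rad); spanner, spray can and bolt tray within 25 mm of where they stood (value of joint each of cross_pin, mate_pin below 0.002 m and angle between the x axis of cross_axle and the x axis of dolly, either way round below 0.06 rad and contact force between the fingers and cross_plate below 0.5 N and value of joint mate_swivel between -0.06 and 0.06 rad and distance of each of spanner, spray, bolttray from where it was at the start of the episode below 0.025 m); the robot touches nothing.
It fails at once if the correctly set lock caster is unlocked (pin lifted more than 4 mm) (value of joint mate_pin above 0.004 m).
It fails at once if a bystander is shifted more than 25 mm (distance of any of spanner, spray, bolttray from where it was at the start of the episode above 0.025 m).
It fails at once if the spray can is tipped over (angle between spray's own z axis and vertical above 0.4 rad).
It also fails if it takes over 45 s, if anything falls off the work surface, if the arm or the gripper's body presses on something with over 40 N, if the wrist force passes 120 N, or if a joint passes its speed limit or range.

## Working session

There is one attempt and no reset: what is moved stays moved. The work goes in short steps, each a Python script; the robot and the scene stay as the last script left them, time stands still between calls to the robot, and variables do not carry over. Pictures are saved under pics/ and viewed, at most 10 in all, crops included, and the job is handed in when it is done.

```bash
mkdir -p pics; ls; python3 - <<'E'
from bench import arm
import cv2,numpy as np,pickle
d={}
for n in("scene","top","wrist"):
    c=arm.capture(n); d[n]=c; cv2.imwrite(f"pics/{n}0.png",c["pixels"]); print(n,c["camera_matrix"].tolist(),np.round(c["pose"],3).tolist(),[k for k in c])
pickle.dump(d,open("cap0.pkl","wb"))
print(arm.get_ee_rot(),arm.get_t())
E
```

```text
pics
scene [[447.5498079299629, 0.0, 281.6960156254057], [0.0, 447.5498079299629, 199.14949915422156], [0.0, 0.0, 1.0]] [[-0.063, -0.545, 0.836, 1.425], [0.998, -0.03, 0.055, 0.062], [-0.005, 0.838, 0.546, 0.622], [0.0, 0.0, 0.0, 1.0]] ['pixels', 'camera_matrix', 'pose']
top [[415.5891847660662, 0.0, 276.6215788837772], [0.0, 415.5891847660662, 209.17330611822447], [0.0, 0.0, 1.0]] [[0.026, 0.982, -0.186, 0.409], [-0.999, 0.032, 0.028, 0.027], [0.033, 0.185, 0.982, 1.196], [0.0, 0.0, 0.0, 1.0]] ['pixels', 'camera_matrix', 'pose']
wrist [[378.3846007985589, 0.0, 274.4682395329085], [0.0, 378.3846007985589, 204.8583146682137], [0.0, 0.0, 1.0]] [[0.386, 0.888, 0.249, 0.278], [-0.923, 0.372, 0.103, -0.48], [-0.001, -0.269, 0.963, 0.384], [0.0, 0.0, 0.0, 1.0]] ['pixels', 'camera_matrix', 'pose']
[-5.35933759e-04  9.80385704e-01  1.97087756e-01 -4.23652527e-06] 0.15
```

View pics/scene0.png

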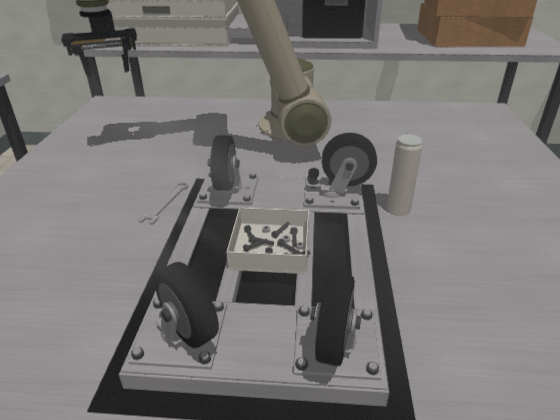

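View pics/top0.png

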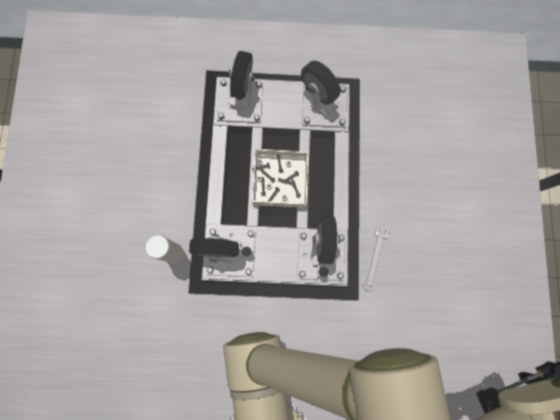

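The top view shows that the left near caster is the crosswise one: its wheel is at about (215,247) and its knob at (246,252), towards -y. The mat corners are near (207,72), (359,79), (358,299) and (190,293). The spray can stands at (158,247), to the left of the wheel.

```bash
cat > h.py <<'E'
import numpy as np,cv2
def ray(c,px):
    K=c["camera_matrix"];P=c["pose"];u,v=px
    d=P[:3,:3]@np.array([(u-K[0,2])/K[0,0],-(v-K[1,2])/K[1,1],-1.]);return P[:3,3],d
def onz(c,px,z):
    o,d=ray(c,px);return o+d*(z-o[2])/d[2]
def proj(c,p):
    K=c["camera_matrix"];P=c["pose"];q=P[:3,:3].T@(np.asarray(p,float)-P[:3,3]);q=np.array([q[0],-q[1],-q[2]])
    q=K@q;return q[:2]/q[2]
def tri(a,pa,b,pb):
    o1,d1=ray(a,pa);o2,d2=ray(b,pb)
    s=np.linalg.lstsq(np.c_[d1,-d2],o2-o1,rcond=None)[0]
    p,q=o1+s[0]*d1,o2+s[1]*d2;return (p+q)/2,np.linalg.norm(p-q)
E
python3 - <<'E'
import pickle;from h import *
d=pickle.load(open("cap0.pkl","rb"));t=d["top"];s=d["scene"]
g=cv2.cvtColor(t["pixels"],cv2.COLOR_BGR2GRAY).astype(int);dk=g<90
def fit(p):
    p=np.float32([onz(t,q,0)[:2] for q in p]);vx,vy,x,y=cv2.fitLine(p,cv2.DIST_HUBER,0,.002,.001).ravel()
    r=abs((p-[x,y])@[-vy,vx]);p=p[r<.006];vx,vy,x,y=cv2.fitLine(p,cv2.DIST_HUBER,0,.002,.001).ravel();return np.array([x,y]),np.array([vx,vy]),len(p)
rows=[r for r in range(90,285) if not 232<r<262]
L=fit([(180+np.argmax(dk[r,180:260])-.5,r) for r in rows])
R=fit([(375-np.argmax(dk[r,375:300:-1])+.5,r) for r in rows])
B=fit([(c,310-np.argmax(dk[310:270:-1,c])+.5) for c in range(200,350)])
T=fit([(c,55+np.argmax(dk[55:100,c])-.5) for c in list(range(215,230))+list(range(258,300))+list(range(342,352))])
def X(a,b):
    k=np.linalg.solve(np.c_[a[1],-b[1]],b[0]-a[0]);return a[0]+k[0]*a[1]
c=[X(L,B),X(R,B),X(R,T),X(L,T)];print(np.round(c,4).tolist(),[l[2] for l in(L,R,B,T)])
print("w",np.linalg.norm(c[0]-c[1]),np.linalg.norm(c[2]-c[3]),"l",np.linalg.norm(c[0]-c[3]),np.linalg.norm(c[1]-c[2]))
ax=(c[3]+c[2]-c[0]-c[1]);yaw=np.arctan2(ax[1],ax[0]);ctr=np.mean(c,0);ex=np.array([np.cos(yaw),np.sin(yaw)]);ey=np.array([-ex[1],ex[0]])
o=ctr-.222*ex;print("yaw",yaw,"origin",o)
A=o+.125*ey;k=np.r_[A-.045*ey,.099];print("axis",A,"knob pred",k,proj(t,k),proj(s,k), "plate corners px",[proj(t,np.r_[A+a*.064*ex+b*.064*ey,.052]).round().tolist() for a,b in((1,1),(1,-1),(-1,-1),(-1,1))])
a=cv2.resize(t["pixels"][215:305,180:300],None,fx=4,fy=4,interpolation=2);b=cv2.resize(s["pixels"][130:220,280:400],None,fx=4,fy=4,interpolation=2)
cv2.imwrite("pics/crop1.png",np.vstack([a,b])[:720][:,:] if 0 else np.hstack([a,b])[:, :][:,:]) if 0 else cv2.imwrite("pics/crop1.png",cv2.resize(np.hstack([a,b]),(800,300)))
E
```

```text
[[0.38940000534057617, 0.23469999432563782], [0.3824000060558319, -0.2425999939441681], [1.0591000318527222, -0.25360000133514404], [1.067199945449829, 0.2223999947309494]] [166, 166, 150, 67]
w 0.47729602 0.47613946 l 0.6779371 0.6768195
yaw -0.017176442 origin [ 0.5025687  -0.00596882]
axis [0.5047157  0.11901274] knob pred [0.5039428  0.07401937 0.099     ] [245.79361997 250.43393463] [312.30277021 172.15947968] plate corners px [[208.0, 227.0], [255.0, 229.0], [252.0, 276.0], [205.0, 274.0]]
```

View pics/crop1.png

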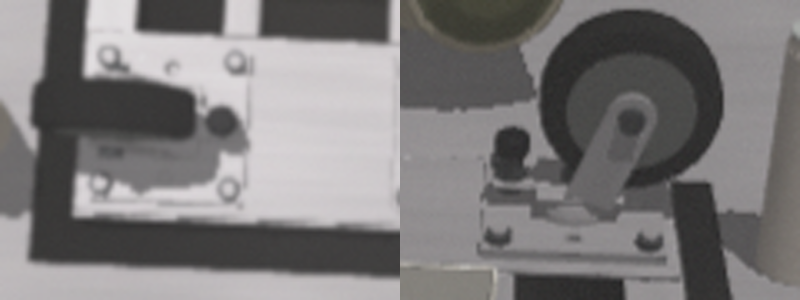

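Left crop: the knob is at (221,121), which is full-image (246.3,251.3). Right crop: the knob is at (512,140), which is (313.6,172). Both are within about 1.3 px of the prediction from the mat. Next I triangulate the knob and check reachability along the arc.

```bash
cat >> h.py <<'E'
from scipy.spatial.transform import Rotation as Ro
YAW=-0.0172
def pose(axis,psi,lean,back=0,up=0,flip=1,r=.045,zk=.099):
    """TCP pose gripping the knob; psi: knob direction from axis (world); back: retreat along tool z"""
    u=np.array([np.cos(psi),np.sin(psi),0]);t=flip*np.array([-u[1],u[0],0])
    z=-np.sin(lean)*u-np.array([0,0,np.cos(lean)])
    R=np.c_[np.cross(t,z),t,z];g=np.r_[axis[:2],zk+up]+r*u
    q=Ro.from_matrix(R).as_quat();return g+z*(.019-back),q[[3,0,1,2]]
E
python3 - <<'E'
import pickle;from h import *
from bench import arm
d=pickle.load(open("cap0.pkl","rb"));t=d["top"];s=d["scene"]
p,e=tri(t,(246.3,251.3),s,(313.6,172));print("tri",p,e,"top on z",onz(t,(246.3,251.3),.105),"scene on z",onz(s,(313.6,172),.099))
A=[.503,.119]
for flip in(1,-1):
  for lean in(30,38):
    for deg,b in((-90,.1),(-90,0),(-135,0),(-180,0),(-180,.1)):
      j=arm.inverse_kinematics(*pose(A,np.radians(deg)+YAW,np.radians(lean),b,.01*(b==0),flip));print(flip,lean,deg,b,None if j is None else np.round(j,2))
E
```

```text
tri [0.50176559 0.07486199 0.09818829] 0.004454843568568703 top on z [0.50120232 0.07234675 0.105     ] scene on z [0.50301825 0.0770673  0.099     ]
1 30 -90 0.1 [-0.44  0.38  1.53  0.47  1.47 -0.53]
1 30 -90 0 [-0.35  0.47  1.65  0.52  1.25 -0.56]
1 30 -135 0 [-0.33  0.3   1.98  0.72  0.74 -0.04]
1 30 -180 0 [ 0.01  0.26  2.05 -0.05  0.31  1.65]
1 30 -180 0.1 [ 0.02  0.03  2.02 -0.03  0.57  1.63]
1 38 -90 0.1 [-0.52  0.43  1.54  0.57  1.53 -0.63]
1 38 -90 0 [-0.41  0.51  1.66  0.63  1.32 -0.66]
1 38 -135 0 [-0.41  0.32  2.06  0.99  0.75 -0.35]
1 38 -180 0 None
1 38 -180 0.1 [ 0.03  0.01  2.16 -0.09  0.31  1.69]
-1 30 -90 0.1 [-0.44  0.38  1.53  0.47  1.47  2.61]
-1 30 -90 0 [-0.35  0.47  1.65  0.52  1.25  2.58]
-1 30 -135 0 None
-1 30 -180 0 [ 0.01  0.26  2.05 -0.05  0.31 -1.5 ]
-1 30 -180 0.1 [ 0.02  0.03  2.02 -0.03  0.57 -1.51]
-1 38 -90 0.1 [-0.52  0.43  1.54  0.57  1.53  2.51]
-1 38 -90 0 [-0.41  0.51  1.66  0.63  1.32  2.48]
-1 38 -135 0 [-0.41  0.32  2.06  0.99  0.75  2.79]
-1 38 -180 0 None
-1 38 -180 0.1 [ 0.03  0.01  2.16 -0.09  0.31 -1.45]
```

```bash
python3 - <<'E'
from h import *
from bench import arm
A=[.5025,.1195];psi=-np.pi/2+YAW;l=np.radians(30)
P0=arm.get_ee_pos();q0=arm.get_ee_rot()
arm.move_linear([P0[0],P0[1],.38],velocity=.3)
arm.move_to(*pose(A,psi,l,.24))
arm.grip(.05,40)
p,q=pose(A,psi,l,.075);arm.move_linear(p,q,velocity=.2)
c=arm.capture("wrist");cv2.imwrite("pics/w1.png",c["pixels"])
import pickle;pickle.dump(c,open("w1.pkl","wb"))
print(arm.get_t(),arm.get_ee_pos(),p,arm.get_ft_force(),"pred knob px",proj(c,[*(A+.045*np.array([np.cos(psi),np.sin(psi)])),.108]), "pose",np.round(c["pose"],3).tolist())
E
```

```text
4.5583 [0.50178955 0.04590553 0.14830538] [0.50124446 0.0465108  0.14749742] [-0.09123649  0.0154685   0.36807693] pred knob px [271.53905981 207.39662847] pose [[1.0, 0.017, -0.005, 0.502], [-0.018, 0.969, -0.248, 0.018], [0.001, 0.248, 0.969, 0.336], [0.0, 0.0, 0.0, 1.0]]
```

View pics/w1.png

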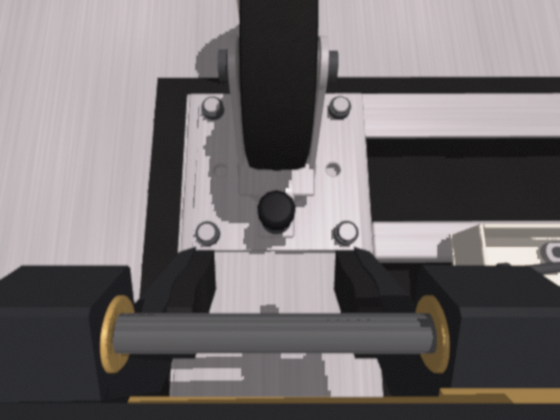

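The knob is at (277,210), close to straight between the fingers. The plate bolts are at (212,107), (340,107), (207,233) and (347,233). I'll measure the axis from the bolts and the knob from its blob.

```bash
python3 - <<'E'
import pickle;from h import *
c=pickle.load(open("w1.pkl","rb"));g=cv2.cvtColor(c["pixels"],cv2.COLOR_BGR2GRAY)
m=np.zeros_like(g);m[185:235,250:305]=(g[185:235,250:305]<45)
n,_,st,ce=cv2.connectedComponentsWithStats(m);i=1+np.argmax(st[1:,4]);print("knob",st[i],ce[i],onz(c,ce[i],.104))
b=np.array([onz(c,x,.056)[:2] for x in((212,107),(340,107),(347,233),(207,233))]);print(b.round(4).tolist(),"centre",b.mean(0),[np.linalg.norm(b[k]-b[k-1]).round(4) for k in range(4)])
e=b[1]+b[2]-b[0]-b[3];print("yaw",np.arctan2(e[1],e[0]))
for z in(.104,.148): print("on tool line px",proj(c,[.50179,.0459-.019*0,.1483]))
E
```

```text
knob [258 191  36  42 793] [273.27742749 211.76923077] [0.50276578 0.0726417  0.104     ]
[[0.4542, 0.173], [0.559, 0.1711], [0.5579, 0.0666], [0.4529, 0.0685]] centre [0.5059999 0.1198244] [np.float64(0.1045), np.float64(0.1048), np.float64(0.1045), np.float64(0.105)]
yaw -0.017766637854375336
on tool line px [272.06130199 243.47634698]
on tool line px [272.06130199 243.47634698]
```

```bash
cat >> h.py <<'E'
AX=np.array([.5037,.1195]);L=np.radians(30)
E
python3 - <<'E'
from h import *
from bench import arm
psi=-np.pi/2+YAW
p,q=pose(AX,psi,L,.0);print(arm.move_linear(p,q,velocity=.06,f_stop=8))
print(arm.get_ee_pos()-p,arm.get_ft_force())
arm.grip(.0,5);arm.hold(.3)
print(arm.get_finger_gap(),arm.get_grasp_force(),arm.get_ft_force().round(2),arm.get_torque().round(3),arm.get_t())
c=arm.capture("wrist");cv2.imwrite("pics/w2.png",c["pixels"])
E
```

```text
False
[ 0.00018591 -0.00016322  0.00024764] [ 0.35596435 -0.20933603  0.08645898]
4.5552619230083036e-05 0.0 [-0.56  0.64  0.25] [-0.229 -0.116  0.016] 7.0833
```

View pics/w2.png

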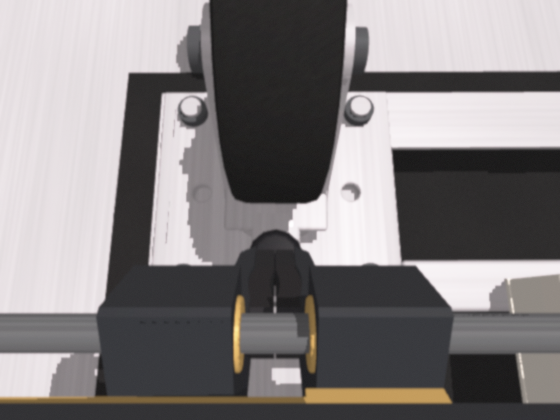

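```bash
python3 - <<'E'
from h import *
from bench import arm
c=arm.capture("wrist");P=arm.get_ee_pos();R=Ro.from_quat(arm.get_ee_rot()[[1,2,3,0]]).as_matrix()
print("tcp",P,proj(c,P),"tip x+9/-9",proj(c,P+R[:,0]*.009),proj(c,P-R[:,0]*.009),"cam in tool",R.T@(c["pose"][:3,3]-P))
for z in(.108,.099,.09):print(z,proj(c,[.503,.0745,z]))
print("knob centre by top z",onz(c,(275,258),.108),onz(c,(275,258),.09))
cv2.imwrite("pics/w3.png",cv2.resize(c["pixels"][150:350,175:375],(600,600),interpolation=2))
s=arm.capture("scene");cv2.imwrite("pics/s3.png",cv2.resize(s["pixels"][110:220,270:400],(780,600)))
E
```

```text
tcp [0.50309741 0.08400411 0.0825407 ] [271.93470508 243.2259265 ] tip x+9/-9 [271.88623942 226.16324991] [271.98194579 259.85734928] cam in tool [ 0.06938394  0.00134674 -0.17706163]
0.108 [271.65138683 256.33609519]
0.099 [271.80526108 258.6623663 ]
0.09 [271.94419862 260.76282409]
knob centre by top z [0.50442206 0.07376372 0.108     ] [0.50447413 0.07578063 0.09      ]
```

View pics/s3.png

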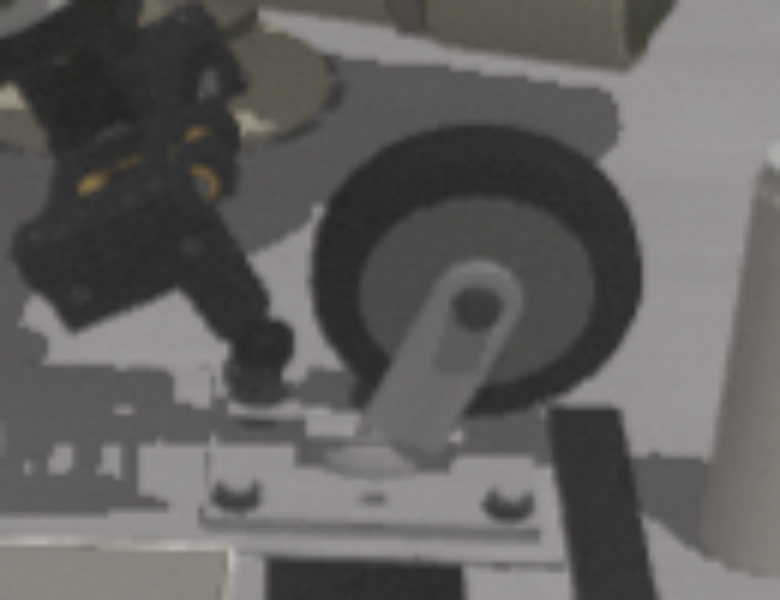

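```bash
python3 - <<'E'
from h import *
from bench import arm
s=arm.capture("scene");P=arm.get_ee_pos();R=Ro.from_quat(arm.get_ee_rot()[[1,2,3,0]]).as_matrix()
f=lambda p:((proj(s,p)-[270,110])*[6,600/110]).round()
print("tcp in s3 crop",f(P),"x+-9",f(P+.009*R[:,0]),f(P-.009*R[:,0]),"grasp pt",f(P-.019*R[:,2]),"knob pred",f([.503,.0745,.099]),f([.503,.0745,.108]),R.round(3).tolist(),arm.get_finger_gap())
E
```

```text
tcp in s3 crop [278. 372.] x+-9 [298. 363.] [258. 380.] grasp pt [255. 338.] knob pred [255. 338.] [256. 320.] [[0.015, 1.0, 0.009], [0.866, -0.017, 0.5], [0.5, -0.0, -0.866]] 0.0007205695453600785
```

View pics/w3.png

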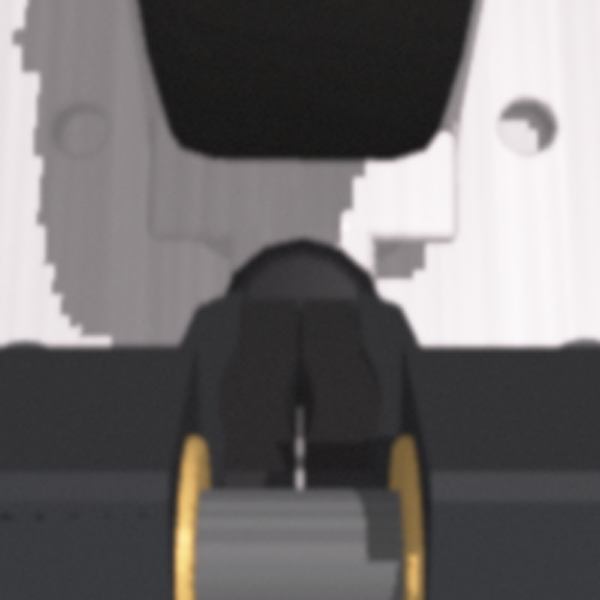

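```bash
python3 - <<'E'
from h import *
from bench import arm
psi=-np.pi/2+YAW
arm.grip(.05,10);print("open",arm.get_finger_gap(),arm.get_ft_force().round(2))
for d in(.004,.008,.012):
    p,q=pose(AX,psi,L,-d);h=arm.move_linear(p,q,velocity=.03,f_stop=5);print(d,h,arm.get_ft_force().round(2),(arm.get_ee_pos()-p).round(4))
    if h:break
    arm.grip(.02,5);arm.hold(.1);print("gap",arm.get_finger_gap(),arm.get_grasp_force(),arm.get_ft_force().round(2))
    if arm.get_finger_gap()>.022:break
    arm.grip(.05,10)
print(arm.get_t())
c=arm.capture("wrist");cv2.imwrite("pics/w4.png",c["pixels"])
E
```

```text
open 0.05060585437458838 [-0.68  0.05  0.69]
0.004 False [-0.59 -0.52 -0.03] [-0.0001  0.0002 -0.0002]
gap 0.020027289664654883 0.512026041250806 [1.7  0.18 0.39]
0.008 False [ 0.46  0.27 -0.56] [-0.0001  0.0001 -0.0002]
gap 0.023018832600217965 4.997188080087653 [ 0.43  0.54 -0.4 ]
10.6417
```

```bash
python3 - <<'E'
from h import *
from bench import arm
psi=-np.pi/2+YAW
for r,d in((.040,.006),(.036,.006),(.036,.010)):
    arm.grip(.05,10)
    p,q=pose(AX,psi,L,-d,r=r);h=arm.move_linear(p,q,velocity=.03,f_stop=5);print(r,d,h,arm.get_ft_force().round(2),(arm.get_ee_pos()-p).round(4))
    if h:break
    arm.grip(.015,5);arm.hold(.1);print("gap",arm.get_finger_gap(),arm.get_grasp_force(),arm.get_ft_force().round(2))
    if arm.get_finger_gap()>.0243:break
print(arm.get_t())
c=arm.capture("wrist");s=arm.capture("scene")
cv2.imwrite("pics/w5.png",np.hstack([cv2.resize(c["pixels"][150:350,175:375],(400,400),interpolation=2),cv2.resize(s["pixels"][140:210,290:360],(400,400),interpolation=2)]))
E
```

```text
0.04 0.006 False [ 0.37 -0.23  0.32] [-0.      0.0002  0.0001]
gap 0.023145469442577435 4.994380050302425 [ 1.05  0.09 -0.87]
0.036 0.006 False [ 0.31 -1.06 -0.37] [-0.0001  0.0002  0.    ]
gap 0.023635599109304562 4.995943190333492 [ 0.51  0.61 -0.59]
0.036 0.01 False [ 0.69 -0.11 -0.12] [-0.0002  0.0001 -0.0002]
gap 0.024203984097885614 4.995634900060395 [-0.34  0.47  0.09]
15.0667
```

View pics/w5.png

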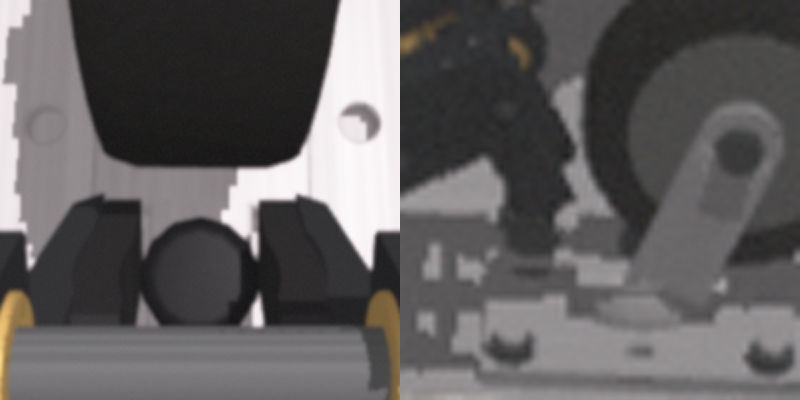

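The knob now sits between the pads. The picture scale (gap 24 mm = 59 px) shows the pads ending at knob depth. So the fingers end about 30 mm short of the reported TCP. I'll check where the gripper body is before going deeper.

```bash
python3 - <<'E'
from h import *
from bench import arm
psi=-np.pi/2+YAW
s=arm.capture("scene");c=arm.capture("wrist")
P,q=pose(AX,psi,L,0);R=Ro.from_quat(q[[1,2,3,0]]).as_matrix()
f=lambda p:((proj(s,p)-[270,110])*[6,600/110]).round().tolist()
for z in(-.064,-.094):
  print(z,[(x,y,f(P+R@[x,y,z])) for x in(-.0375,.0375) for y in(.0935,-.0935)])
for z in(0,-.019,-.03): print("finger back at gap0",z,[f(P+R@[x,.0175,z]) for x in(-.009,.009)])
print(arm.get_ee_pos(),arm.get_joint_positions().round(3),c["pose"][:3,3])
j=arm.get_joint_positions()
E
```

```text
-0.064 [(-0.0375, 0.0935, [99.0, 405.0]), (-0.0375, -0.0935, [130.0, 196.0]), (0.0375, 0.0935, [283.0, 328.0]), (0.0375, -0.0935, [289.0, 125.0])]
-0.094 [(-0.0375, 0.0935, [57.0, 347.0]), (-0.0375, -0.0935, [95.0, 143.0]), (0.0375, 0.0935, [242.0, 267.0]), (0.0375, -0.0935, [255.0, 70.0])]
finger back at gap0 0 [[257.0, 400.0], [298.0, 384.0]]
finger back at gap0 -0.019 [[234.0, 367.0], [275.0, 350.0]]
finger back at gap0 -0.03 [[220.0, 347.0], [261.0, 330.0]]
[0.50342507 0.09796198 0.07391887] [-0.321  0.5    1.671  0.538  1.196 -0.563] [0.50423745 0.06952361 0.26194583]
```

```bash
python3 - <<'E'
from h import *
im=cv2.imread("pics/w2.png");print("")
a=cv2.cvtColor(cv2.imread("pics/s3.png"),cv2.COLOR_BGR2GRAY)
# dark silhouette of hand in s3: left/bottom corner and rightmost pixels per row
m=(a<75).astype(np.uint8);n,l,st,_=cv2.connectedComponentsWithStats(m)
i=l[330,75] or l[300,80] or l[250,150];print(st[i])
for r in range(180,400,15):
    x=np.flatnonzero(l[r,:300]==i);print(r,x.min() if x.size else None,x.max() if x.size else None)
E
```

```text
[    0     0   293   404 68691]
180 49 239
195 47 235
210 41 219
225 19 228
240 12 238
255 9 244
270 18 250
285 26 259
300 50 267
315 61 266
330 215 290
345 232 291
360 231 286
375 228 280
390 233 288
```

The hand silhouette corner at (75,330) also fits a hand about 28 mm further back than reported. So I'll treat the whole hand as offset by that much along the tool. I'll check IK with that offset, then regrip deeper and centred.

```bash
echo 'D=.024' >> h.py; python3 - <<'E'
from h import *
from bench import arm
for lean in(27,30,33):
    for deg in(-90,-135,-165,-180,-185):
      j=arm.inverse_kinematics(*pose(AX,np.radians(deg)+YAW,np.radians(lean),-D,.01));print(lean,deg,None if j is None else np.round(j,2))
psi=-np.pi/2+YAW
arm.grip(.05,10)
for r,d in((.045,.008),(.045,.016),(.045,D)):
    p,q=pose(AX,psi,L,-d,r=r);h=arm.move_linear(p,q,velocity=.04,f_stop=5)
    print(d,h,arm.get_ft_force().round(2),(arm.get_ee_pos()-p).round(4))
    if h:break
else:
    arm.grip(.015,5);arm.hold(.1);print("gap",arm.get_finger_gap(),arm.get_grasp_force(),arm.get_ft_force().round(2))
print(arm.get_t())
E
```

```text
27 -90 [-0.3   0.49  1.67  0.49  1.17 -0.53]
27 -135 [-0.27  0.35  1.96  0.66  0.69  0.05]
27 -165 [-0.1   0.31  2.03  0.43  0.38  0.86]
27 -180 [ 0.01  0.32  2.01 -0.04  0.33  1.64]
27 -185 [ 0.05  0.33  2.   -0.21  0.35  1.9 ]
30 -90 [-0.33  0.5   1.67  0.54  1.19 -0.57]
30 -135 [-0.3   0.35  1.98  0.77  0.68 -0.07]
30 -165 [-0.11  0.31  2.07  0.59  0.32  0.69]
30 -180 [ 0.01  0.32  2.05 -0.06  0.25  1.66]
30 -185 [ 0.06  0.33  2.03 -0.3   0.27  2.  ]
33 -90 [-0.35  0.52  1.68  0.58  1.22 -0.61]
33 -135 [-0.32  0.36  2.01  0.88  0.68 -0.19]
33 -165 [-0.12  0.32  2.1   0.85  0.26  0.43]
33 -180 None
33 -185 [ 0.06  0.33  2.07 -0.48  0.19  2.18]
0.008 False [-0.37 -0.81 -0.67] [ 0.0001 -0.0003  0.    ]
0.016 False [ 0.08  0.52 -0.61] [-0.0002  0.0003 -0.0003]
0.024 False [0.67 0.59 0.56] [-0.0002  0.0002 -0.0002]
gap 0.024545379643225954 5.000043219770305 [-0.25 -0.52  0.3 ]
17.525
```

```bash
python3 - <<'E'
from h import *
from bench import arm
psi=-np.pi/2+YAW
arm.grip(.01,40);arm.hold(.1);f0=arm.get_ft_force()
for up in(.004,.0095):
    p,q=pose(AX,psi,L,-D,up=up);arm.move_linear(p,q,velocity=.02);arm.hold(.1)
    print(up,(arm.get_ft_force()-f0).round(2),arm.get_finger_gap())
ok=5<abs((arm.get_ft_force()-f0)[2])<25
if ok:
    for k in range(1,13):
        a=-90-78*k/12
        p,q=pose(AX,np.radians(a)+YAW,np.radians(30-2*k/12),-D,up=.0095)
        arm.move_linear(p,q,velocity=.008);f=arm.get_ft_force()-f0
        print(round(a,1),f.round(1),round(arm.get_finger_gap(),4),round(arm.get_t(),2))
        if np.linalg.norm(f)>45:print("abort");break
c=arm.capture("top");s=arm.capture("scene")
cv2.imwrite("pics/t6.png",np.hstack([cv2.resize(c["pixels"][200:310,170:280],(400,400),interpolation=2),cv2.resize(s["pixels"][110:220,280:390],(400,400),interpolation=2)]))
E
```

```text
0.004 [  1.91   2.98 -11.01] 0.023459238403131143
0.0095 [  0.78   3.41 -11.94] 0.023189588379270962
-96.5 [  0.9   4.3 -11.6] 0.0235 19.3
-103.0 [  2.2   5.1 -12.3] 0.0229 19.78
-109.5 [  1.8   6.3 -12.7] 0.0229 20.27
-116.0 [  3.5   6.8 -13.5] 0.0229 20.76
-122.5 [  3.1   6.2 -13.4] 0.0237 21.25
-129.0 [  3.6   8.  -11.2] 0.0233 21.74
-135.5 [  4.5   7.3 -12.4] 0.0232 22.23
-142.0 [  4.6   6.5 -12.4] 0.0232 22.73
-148.5 [  5.8   6.3 -12.2] 0.0232 23.23
-155.0 [  5.7   5.4 -12.8] 0.023 23.73
-161.5 [  6.5   4.5 -11.7] 0.0233 24.23
-168.0 [  6.    4.8 -12.5] 0.0231 24.73
```

View pics/t6.png

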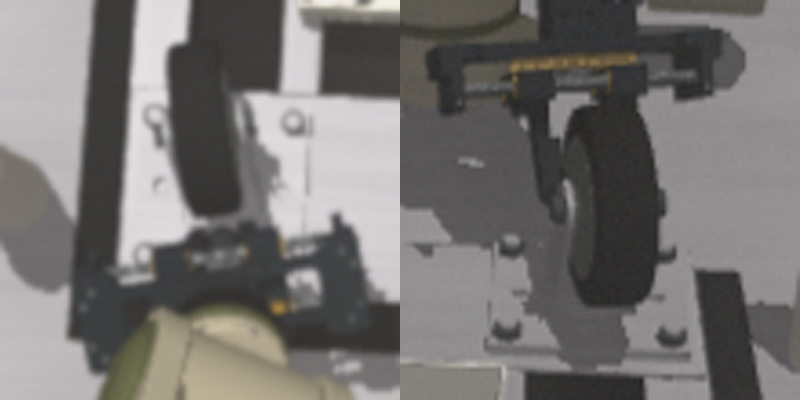

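The wheel has swung to within about 10 degrees of lengthwise with the pin held up. Next I let the pin ride on the plate and nudge the knob on until it drops into the hole.

```bash
python3 - <<'E'
from h import *
from bench import arm
ps=lambda a,up:pose(AX,np.radians(a)+YAW,np.radians(28),-D,up=up)
p,q=ps(-168,.005);arm.move_linear(p,q,velocity=.02);print(arm.get_ft_force().round(1))
arm.grip(.029,40)
p,q=ps(-168,.003);arm.move_linear(p,q,velocity=.02);arm.hold(.1);f0=arm.get_ft_force();print("open",f0.round(2),arm.get_finger_gap())
for a in np.arange(-170,-195,-1.):
    p,q=ps(a,.003);h=arm.move_linear(p,q,velocity=.006,f_stop=14);f=arm.get_ft_force()-f0
    print(a,h,f.round(1),round(arm.get_grasp_force(),1),round(arm.get_t(),2))
    if h or np.linalg.norm(f[:2])>11:break
E
```

```text
[0.7 4.3 3.8]
open [ 0.25  0.52 -0.98] 0.029180882562400787
-170.0 False [ 0.  -0.5  1.2] 0.0 26.14
-171.0 False [ 0.  -0.9  1.4] 0.6 26.39
-172.0 False [ 0.2 -5.9 -0.2] 2.6 26.64
-173.0 False [ 1.  -4.9  0.7] 1.7 26.89
-174.0 False [-0.1 -0.8  0.9] 0.0 27.14
-175.0 False [-0.1 -0.9  0.4] 0.0 27.39
-176.0 False [ 0.1 -0.7  0.3] 0.0 27.64
-177.0 False [ 0.  -0.3  0.9] 0.0 27.89
-178.0 False [-0.5 -0.4  1. ] 0.0 28.14
-179.0 False [-0.7 -1.2  0.7] 0.0 28.39
-180.0 False [-0.2 -0.8  0.9] 0.1 28.64
-181.0 False [-0.3 -2.   0.8] 0.5 28.89
-182.0 False [-0.1 -1.2  1. ] 0.6 29.14
-183.0 False [ 0.2 -1.4  0.9] 0.5 29.39
-184.0 False [-0.9 -1.5  1. ] 0.5 29.64
-185.0 False [ 1.1 -4.6  0.8] 1.8 29.89
-186.0 False [ 1.3 -8.7  1.3] 4.0 30.14
-187.0 False [  1.1 -13.8   0.1] 6.3 30.39
```

```bash
python3 - <<'E'
from h import *
from bench import arm
ps=lambda a,b=0:pose(AX,np.radians(a)+YAW,np.radians(28),-D+b,up=.003)
p,q=ps(-183);arm.move_linear(p,q,velocity=.01);f0=arm.get_ft_force()
for a in(-181,-179,-178,-177,-176,-175,-174):
    p,q=ps(a);h=arm.move_linear(p,q,velocity=.008,f_stop=14);f=arm.get_ft_force()-f0
    print(a,h,f.round(1),round(arm.get_t(),2))
    if h or np.linalg.norm(f[:2])>10:break
p,q=ps(-181);arm.move_linear(p,q,velocity=.01)
arm.grip(.06,10);p,q=ps(-181,.1);arm.move_linear(p,q,velocity=.12)
c=arm.capture("wrist");t=arm.capture("top")
cv2.imwrite("pics/w7.png",np.hstack([c["pixels"][0:400,80:480],cv2.resize(t["pixels"][200:310,170:280],(400,400),interpolation=2)]))
print(arm.get_ft_force().round(2),arm.get_t())
E
```

```text
-181 False [1.  0.8 0.2] 30.98
-179 False [ 0.2  1.  -0.4] 31.24
-178 False [ 0.9  1.6 -1. ] 31.49
-177 False [-0.2  1.4 -0.6] 31.74
-176 False [ 0.2  1.4 -0.1] 31.99
-175 False [1.4 1.6 0.5] 32.24
-174 False [1.1 3.7 0.2] 32.49
[-0.64 -0.31 -0.59] 34.7
```

View pics/w7.png

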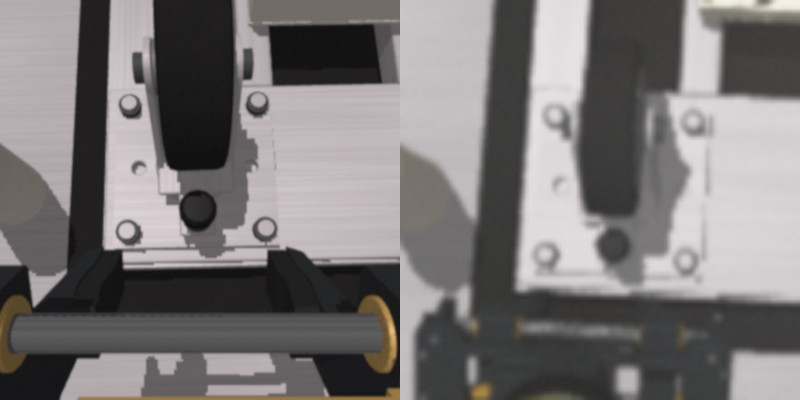

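The wheel is now lengthwise. The knob at (197,210) is centred between the bolts at (128,231) and (265,229), and the fork moves freely only within a few degrees of play, meeting a firm stop on one side. The pin has dropped.

```bash
python3 - <<'E'
from h import *
from bench import arm
p=arm.get_ee_pos();arm.move_linear(p+[-.02,0,.04],velocity=.15);arm.hold(.2)
print(arm.get_ft_force().round(2),arm.get_t(),arm.sign_off())
E
```

```text
the job is handed in; nothing more can be done
[0.1  0.31 0.24] 35.3417 None
```

I swung the left near caster's wheel lengthwise and its lock pin appears home (judged by feel and camera, since lift can't be read directly). The other lock caster and the things lying around were left alone, and I handed the job in at 35.3 s.

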